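Release the ratchet and lower the press arm

TASK

The arm of the small bench press is held up by its ratchet. With a fingertip, press the red pawl tab down until it snaps over and stays free, then push the arm down by its black grip bar until the pad sits flush on the white block, and leave it there. Nothing is to be gripped or lifted: leave the block in its place under the pad, and do not disturb the jar, the bottle and the tape beside the press.

Things in the scene. Friction and masses are not known exactly. Their poses are not given: they have to be found in the camera images.
- press: grey bench press, fixed. Origin on the work surface below the arm's hinge; x points away from the grip bar towards the red tab, z up. Base plate 130 mm wide, 12 mm thick, x = -210 to 135 mm. Hinge cheeks and toothed wheel (radius 56 mm, at y = 30 mm) stand at the origin, up to 142 mm high; the pawl's yoke plates at x = 52 to 72, y = 18 to 42 mm, 141 mm high
- press_hinge (a point): the arm's hinge, 85 mm above the press's origin; its axis is the press's y axis
- press_arm (a joint): angle of the press arm in rad: 0 = level, pad flush on the block; positive = raised (starts between about 0.5 and 0.85). With the pawl in the teeth the arm sinks at most 0.12 (one tooth), then locks (do not force it). With the pawl free it stays wherever it is left; a few N down on the bar lower it, over 10 N show that it has landed
- grip_bar (a point): centre of the black grip bar at the arm's end: round, level, 20 mm thick, 90 mm long, parallel to the hinge. It swings on a circle of 190 mm about the hinge: at arm angle q it is 190 cos q mm to the press's -x side of the hinge and 190 sin q mm above it. Push down on its top; the 20 mm wide arm behind it slopes down to the hinge
- pawl (a joint): angle of the pawl in rad: 0 to about 0.1 = in the teeth (arm locked), 0.36 = free, at its stop. An over-centre spring carries it back below 0.17 and on to the free stop above 0.17; it then stays free
- pawl_tab (a point): centre of the top of the red thumb tab (34 x 34 mm, about level, facing up, finely ribbed), 117 mm to the press's +x side of the arm's hinge, 30 mm to its +y side and 148 to 153 mm above the work surface. Pressed straight down with 5 to 10 N it sinks 4 to 9 mm to the snap point, then drops by itself to its stop, 15 to 20 mm below where it started
- cold_block: white block with tube wells, 66 x 95 x 38 mm, loose, standing on the press's base plate (12 mm thick) between low steel corners, under the pad. Origin at the centre of its underside
- pad_face (a point): centre of the underside of the black rubber pad (60 x 88 mm) below the arm, 100 mm from the hinge towards the bar, 35 mm below the arm's middle line
- red_jar: bystander: white jar with red cap, 46 mm wide, 45 mm high, loose beside the press; origin at the centre of its underside
- dropper: bystander: white dropper bottle, 44 mm wide, 108 mm high, loose beside the press; origin at the centre of its underside
- tape: bystander: roll of blue tape, 72 mm wide, 18 mm high, loose, lying beside the press; origin at the centre of its underside

How it is judged:
By the outcome, as a careful person would: the job done as asked, in the order asked, and still so for the second after the job is handed in, with the robot touching nothing.
It also fails if it takes over 38 s, if anything falls off the work surface, if the arm or the gripper's body presses on something with over 40 N, if the wrist force passes 120 N, or if a joint passes its speed limit or range.

ROBOT

A 7-joint arm with a two-finger parallel gripper is mounted at the origin on a cart in front of the work surface, level with it; the furniture and walls round the work are solid. World frame = base frame: x ahead of the robot, y to its left, z up, the work surface at z = 0. Lengths are in m, angles in degrees, forces in N, time in s.
With the tool pointing down it reaches from about 0.35 to 0.775 m from the base axis. Payload 3.1 kg.
Tool frame: the origin (TCP) lies on the centre line of the jaws, within the pads' length; the fingertips stand 17 mm ahead of it and the grasp point (between the pads) lies 2 mm behind it (robot.tip_reach is the distance from the TCP to the fingertips, in m); z points along the fingers, y is the line along which they close (so a half turn about z gives the same grasp; the last joint's range is limited). The gripper opens to 85 mm and grips with 20 to 120 N. Pads are 22 mm wide; open, the fingers measure 114 mm over their backs; the gripper's body (76 mm by 85 mm) begins 54 mm behind the grasp point. The pads swing forward as they close: fully open they stand 13 mm farther back than shut.
Start: joints at [-74.066, 17.813, 0.802, 86.603, -0.252, 75.585, -1.558], TCP at [0.173, 0.522, 0.248] pointing down, gripper open.
Joint ranges: [-154.91, 154.91], [-16.99, 109.72], [-72.82, 74.43], [7.12, 147.25], [-82.49, 262.49], [11.32, 116.49], [-174.64, 174.64]. Speed limits (degrees/s): [159.86, 159.86, 180, 180, 180, 180, 180].

INTERFACE

Orientations are given as [roll, pitch, yaw] about the fixed x, y, z axes, in that order (R = Rz(yaw) Ry(pitch) Rx(roll)).
In Python, from station import robot, fingers, vision, workorder, recognise gives the robot as it stands. Calls block until the motion is done:
- robot.move_to(position, orientation): joint-space move of the TCP to a pose.
- robot.line_to(position, orientation=None, velocity=0.15, f_stop=None): straight line of the TCP; orientation=None keeps the orientation; velocity is the mean speed in m/s. With f_stop (N) it stops when the force on the tool has changed by that much, and returns True; else False.
- robot.move_j(angles): joint-space move.
- fingers.gripper_to(opening, force=None): opening from 0.0 (shut) to 1.0 (fully open); force is the grip in N (None keeps the last); returns when the fingers have stopped.
- robot.pause(seconds).
- robot.inverse_kinematics(position, orientation): joint angles nearest the present ones, or None.
- vision.grab_frame(name): name is "side" or "top"; returns the picture (420x560x3 uint8, red, green, blue); there is no depth.
- vision.calibration(name): a dict with "mtx" (3x3 intrinsics, pixels), "k1" (the pictures are not rectified: a ray, as slopes to the right and down, at radius r is drawn at 1 + k1 r^2 times it, then the intrinsics apply), "extrinsics" (4x4, takes a point from world to camera coordinates). Camera axes: x right, y up, looking along -z (the intrinsics and any distortion apply to the point x, -y, -z); pixel columns grow to the right and rows downward; lengths in m; the calibration is good to about 2 mm. A picture is of the moment at which its call begins. calibration takes no time and is no camera call.
A pose or a line that the arm cannot do raises robot.PlanningError and nothing moves.
- workorder.close_job(): hands the job in; it is judged then, once.
Trained networks look in the newest picture that a camera, given by its name, has taken for a name from the list of things; names that differ only in an ending like _2 or _b are one class to them, and where a whole thing is asked for, a point or a joint stands for the part that bears it (a point fixed in the world has none). Each returns a list of dicts, best first, with "p" (0 to 1); they miss things now and then, are a little off and sometimes report something else, mostly with a low value. They report only what shows in the picture. A call takes as long as a camera call.
- recognise(label, camera): "rect" ([centre column, centre row, width, height] in pixels, round what is visible of it).
Readings, each from a call of its own:
- robot.current_time_s(): time.
- robot.current_joint_positions(): joint angles.
- robot.current_dq(): joint speeds.
- robot.current_joint_torque(): joint torques, N m.
- robot.current_tool_pos(): TCP position.
- robot.current_eef_rot(): TCP orientation.
- robot.current_contact_force(): force on the tool from outside, world axes, zero at the start.
- robot.current_torque(): the same for the moment, N m.
- robot.current_finger_gap(): opening from 0.0 (shut) to 1.0 (fully open).
- robot.current_gripper_force(): force on a finger pad.
Only numpy, scipy, OpenCV 4.12 (cv2) and the standard library are available. Lean on these libraries where they do the work, as an engineer would, in place of code of your own. Each camera call takes 0.05 s, during which the arm holds its last target. There are 200 camera calls.

## Working session

There is one attempt and no reset: what is moved stays moved. The work goes in short steps, each a Python script; the robot and the scene stay as the last script left them, time stands still between calls to the robot, and variables do not carry over. Pictures are saved under pics/ and viewed, at most 10 in all, crops included, and the job is handed in when it is done.

```bash
mkdir -p pics; ls; python3 - <<'E'
from station import robot, fingers, vision, workorder, recognise
import cv2,numpy as np
for n in("side","top"):
    f=vision.grab_frame(n); cv2.imwrite(f"pics/{n}0.png",cv2.cvtColor(f,cv2.COLOR_RGB2BGR))
    c=vision.calibration(n); print(n,c["mtx"].tolist(),c["k1"],np.round(c["extrinsics"],4).tolist())
    for l in("press","press_hinge","grip_bar","pawl_tab","cold_block","pad_face","red_jar","dropper","tape"):
        print(l,[(np.round(d["rect"],1).tolist(),round(d["p"],2)) for d in recognise(l,n)[:2]])
print(robot.current_time_s(),robot.tip_reach)
E
```

```text
pics
side [[473.8484719205004, 0.0, 279.2644142099973], [0.0, 473.8484719205004, 206.63692874319375], [0.0, 0.0, 1.0]] -0.06662708692275796 [[0.9999, -0.0156, -0.0014, -0.5452], [0.0074, 0.3911, 0.9203, -0.1556], [-0.0139, -0.9202, 0.3912, -0.9465], [0.0, 0.0, 0.0, 1.0]]
press [([250.3, 237.8, 105.8, 143.3], 0.81)]
press_hinge []
grip_bar [([243.2, 206.4, 63.7, 59.8], 0.7), ([268.1, 175.7, 19.9, 13.4], 0.55)]
pawl_tab [([266.8, 174.9, 19.4, 11.6], 0.68), ([251.4, 236.8, 106.2, 138.7], 0.49)]
cold_block [([247.7, 260.5, 54.4, 33.2], 0.9)]
pad_face [([242.6, 207.4, 57.8, 59.1], 0.86), ([252.5, 239.8, 107.8, 142.2], 0.23)]
red_jar [([219.9, 240.7, 15.4, 25.5], 0.85)]
dropper [([311.8, 247.1, 23.4, 52.1], 0.8), ([245.8, 209.2, 62.1, 60.3], 0.17)]
tape [([329.8, 247.7, 24.2, 20.7], 0.77)]
top [[518.9342501928346, 0.0, 272.5023192941576], [0.0, 518.9342501928346, 209.3960458852985], [0.0, 0.0, 1.0]] -0.1407058556081777 [[-0.0033, -0.9999, 0.0152, 0.1538], [0.9943, -0.0017, 0.1068, -0.5586], [-0.1067, 0.0154, 0.9942, -0.9306], [0.0, 0.0, 0.0, 1.0]]
press [([301.6, 242.9, 197.7, 122.5], 0.78)]
press_hinge [([303.9, 241.3, 201.1, 123.4], 0.58)]
grip_bar [([325.9, 254.6, 138.6, 70.6], 0.84)]
pawl_tab [([246.9, 231.2, 91.6, 38.0], 0.67)]
cold_block [([331.8, 252.3, 40.2, 60.3], 0.8)]
pad_face [([336.9, 251.9, 127.5, 68.4], 0.7)]
red_jar [([282.0, 292.6, 24.8, 22.0], 0.69)]
dropper [([320.8, 180.4, 24.8, 26.9], 0.73)]
tape [([282.5, 165.7, 36.7, 40.2], 0.55)]
1.0 0.017
```

```bash
python3 - <<'E'
import cv2
a=cv2.imread("pics/side0.png")[130:330,160:380]; cv2.imwrite("pics/s1.png",cv2.resize(a,None,fx=3,fy=3,interpolation=cv2.INTER_CUBIC)[:600])
a=cv2.imread("pics/top0.png")[130:330,160:420]; cv2.imwrite("pics/t1.png",cv2.resize(a,None,fx=3,fy=3,interpolation=cv2.INTER_CUBIC)[:600])
E
```

```text
(no output)
```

View pics/s1.png

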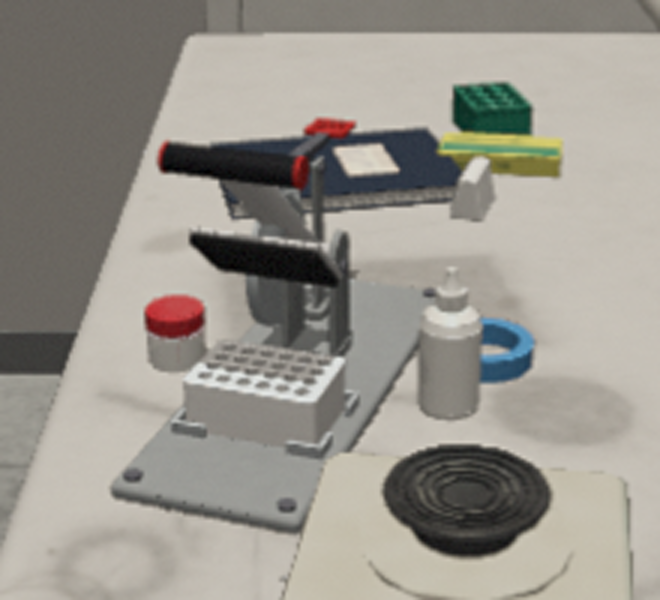

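View pics/t1.png

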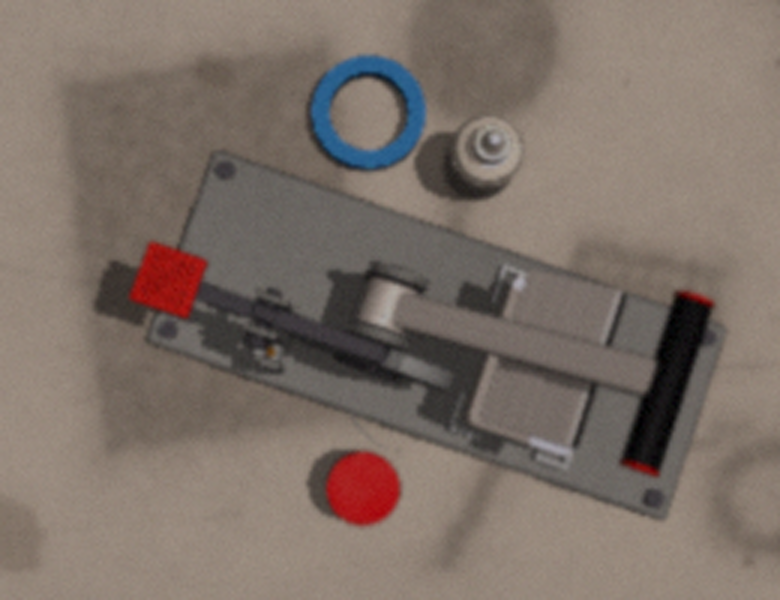

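Side view: bar ends are at crop (165,157) and (300,172), the tab at (331,128), and the front plate corners at (112,492) and (298,527). Top view (3x crop): the plate corners, the tab at (170,281) and the bar from (695,299) to (641,468). I'll fit the press pose and arm angle to these points.

```bash
cat > h.py <<'E'
import numpy as np, cv2
from station import robot, fingers, vision, workorder, recognise
from scipy.optimize import least_squares
CAL={n:vision.calibration(n) for n in("side","top")}
def proj(n,P):
    c=CAL[n]; P=np.atleast_2d(P); X=P@c["extrinsics"][:3,:3].T+c["extrinsics"][:3,3]
    u=np.c_[X[:,0],-X[:,1]]/-X[:,2:]; u=u*(1+c["k1"]*(u**2).sum(1,keepdims=True))
    return u@c["mtx"][:2,:2].T+c["mtx"][:2,2]
def world(p,L):
    c,s=np.cos(p[2]),np.sin(p[2]); L=np.atleast_2d(L)
    return np.c_[p[0]+c*L[:,0]-s*L[:,1],p[1]+s*L[:,0]+c*L[:,1],L[:,2]]
def bar(q,y=0): return [-.19*np.cos(q),y,.085+.19*np.sin(q)]
E
cat > fit.py <<'E'
from h import *
C=lambda p,o:(np.array(p)+.5)/3-.5+np.array(o)
T=C([(215,152),(725,325),(665,518),(150,342),(695,299),(641,468),(170,281)],(160,130))
S=C([(298,527),(112,492),(300,172),(165,157),(331,128)],(160,130))
def res(p,full=False):
    q=p[3];tab=[.117,.03,p[4]]
    t=proj("top",world(p,[(.135,-.065,.012),(-.21,-.065,.012),(-.21,.065,.012),(.135,.065,.012),bar(q,-.045),bar(q,.045),tab]))-T
    s=proj("side",world(p,[(-.21,-.065,.012),(-.21,.065,.006),bar(q,-.045),bar(q,.045),tab]))-S
    r=np.r_[t,s]
    return r if full else np.r_[r.ravel(),(p[4]-.1505)*1000/2]
f=least_squares(res,[.5,.1,1.3,.6,.15],loss="soft_l1")
print(np.round(f.x,4),np.round(res(f.x,True),1).tolist())
p=f.x; np.save("p.npy",p)
print("tab",world(p,[.117,.03,p[4]]),"bar",world(p,bar(p[3])),world(p,bar(0)))
print(robot.current_tool_pos(),robot.current_eef_rot())
E
python3 fit.py
```

```text
[0.5139 0.1245 1.2372 0.7355 0.1499] [[-0.5, -1.7], [1.8, -0.4], [0.9, 0.9], [-1.9, -0.1], [0.0, -1.0], [-0.2, -0.2], [-0.1, -0.2], [-0.2, -1.0], [-1.9, 0.8], [0.1, 0.3], [-0.5, 0.0], [-1.5, -0.3]]
tab [[0.52391009 0.24485214 0.14987032]] bar [[ 0.46782242 -0.008635    0.21248772]] [[ 0.45173934 -0.05504848  0.085     ]]
[0.17290876 0.52215162 0.24833463] [1.79994526e+02 1.87974331e-03 1.61679384e+02]
```

```bash
cat > a.py <<'E'
from h import *
p=np.load("p.npy"); t=world(p,[.117,.03,p[4]])[0]
yaw=np.degrees(p[2]); 
for y in (yaw,yaw-180):
    q=robot.inverse_kinematics([t[0],t[1],.21],[180,0,y]); print(y,q)
    if q is not None and abs(q[6])<170: break
o=[180,0,y]
fingers.gripper_to(0.0)
robot.move_to([t[0],t[1],.20],o); print(robot.current_time_s())
hit=robot.line_to([t[0],t[1],.152],velocity=.05,f_stop=3)
z=robot.current_tool_pos(); print(hit,z,robot.current_contact_force())
if hit:
    print(robot.line_to([t[0],t[1],z[2]-.014],velocity=.04,f_stop=18),robot.current_tool_pos(),robot.current_contact_force())
print(robot.current_time_s())
E
python3 a.py
```

```text
70.88790092687171 [-48.00651284  24.10416189  30.04000218  86.48534978 -12.36275646
  72.72753368 -35.56742405]
3.4167
True [0.52370098 0.24523014 0.16743796] [-0.62212241  0.02489865  6.64730103]
False [0.52379155 0.24503157 0.15382108] [-0.53207192 -0.00624097  5.04696386]
4.5833
```

```bash
python3 - <<'E'
from h import *
z=robot.current_tool_pos(); print(robot.current_contact_force())
for i in range(5):
    h=robot.line_to([z[0],z[1],z[2]-.0015*(i+1)],velocity=.03,f_stop=8)
    F=robot.current_contact_force(); print(h,robot.current_tool_pos()[2],F)
    if h or F[2]>14: break
robot.line_to([z[0],z[1],.20],velocity=.12)
print(robot.current_contact_force(),robot.current_time_s())
robot.line_to([z[0],z[1],.29],velocity=.2)
for n in("side","top"):
    f=vision.grab_frame(n); cv2.imwrite(f"pics/{n}1.png",cv2.cvtColor(f,cv2.COLOR_RGB2BGR))
    print([(np.round(d["rect"],1).tolist(),round(d["p"],2)) for d in recognise("pawl_tab",n)])
a=cv2.imread("pics/side1.png")[140:240,180:320]
b=cv2.imread("pics/side0.png")[140:240,180:320]
cv2.imwrite("pics/s2.png",cv2.resize(np.vstack([b,a]),None,fx=3,fy=3,interpolation=cv2.INTER_CUBIC))
E
```

```text
[-0.53207192 -0.00624097  5.04696386]
False 0.15355589716423224 [-2.23122881 -0.41351064  8.75460479]
False 0.15323141534068463 [-5.10373139 -0.87288513 14.75272888]
[-0.00727671  0.62111725 -0.35459822] 5.6417
[([262.6, 180.2, 25.0, 6.7], 0.65)]
[([258.3, 239.4, 55.6, 21.5], 0.69)]
```

View pics/s2.png

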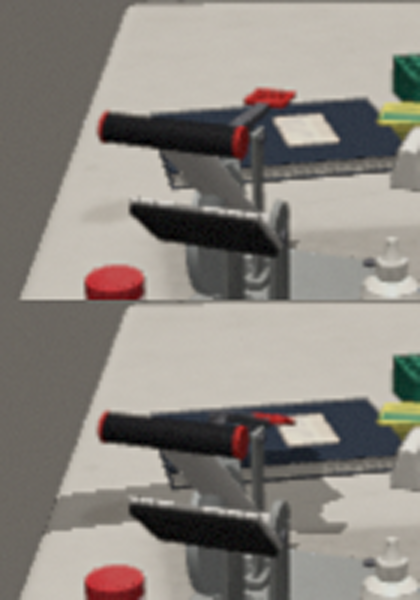

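The tab dropped about 7 px (around 15 mm), from crop row 97 to 118, and stayed down with the finger off, so the pawl is free. The bar hasn't moved. Next I'll push it down.

```bash
cat > b.py <<'E'
from h import *
p=np.load("p.npy"); B=lambda q,d=0: world(p,np.array(bar(q))+[0,0,.027+d])[0]
o=[180,0,np.degrees(p[2])]; q0=p[3]
robot.line_to(B(q0,.035),velocity=.25)
h=robot.line_to(B(q0,-.008),velocity=.05,f_stop=3)
z=robot.current_tool_pos()[2]; q=np.arcsin((z-.027-.085)/.19)
print(h,z,q,q0,robot.current_contact_force(),robot.current_time_s())
if h:
    for a in np.linspace(q,0.05,10)[1:]:
        h=robot.line_to(B(a),velocity=.05,f_stop=12)
        F=robot.current_contact_force(); print(round(a,3),h,np.round(robot.current_tool_pos()-B(a),4),np.round(F,1))
        if h or F[2]>14: break
print(robot.current_time_s())
E
python3 b.py
```

```text
True 0.23709592158492618 0.7186904601307632 0.7355404512769854 [-0.62815285  0.03965164 -0.96671192] 8.325
0.644 False [-0.     -0.0001 -0.0004] [0.  0.6 0.8]
0.57 False [-0.0003 -0.0002 -0.0004] [0.4 0.5 0.3]
0.496 False [-0.0003 -0.0001 -0.0005] [ 0.2  0.2 -0. ]
0.421 False [-0.0003 -0.0001 -0.0005] [-0.3  0.   0.2]
0.347 False [-0.0004 -0.     -0.0005] [-0.2 -0.2 -0.8]
0.273 False [-0.0004  0.     -0.0005] [0.  1.5 0.2]
0.199 False [-0.0004  0.0001 -0.0005] [ 0.2  0.1 -0.2]
0.124 False [-0.0004  0.0001 -0.0005] [ 0.3 -0.2 -0.1]
0.05 False [-0.0005  0.0002 -0.0005] [ 0.9 -0.  -0.2]
12.25
```

```bash
python3 - <<'E'
from h import *
o=[]
for n,r in(("side",(130,330,160,380)),("top",(130,330,160,420))):
    f=vision.grab_frame(n); f=cv2.cvtColor(f,cv2.COLOR_RGB2BGR)[r[0]:r[1],r[2]:r[3]]; o.append(f)
cv2.imwrite("pics/c3.png",cv2.resize(np.hstack(o),(800,334),interpolation=cv2.INTER_CUBIC))
print(robot.current_contact_force(),robot.current_tool_pos())
E
```

```text
[-0.27762866 -0.07405194  0.81084938] [ 0.45160022 -0.05463303  0.12130928]
```

View pics/c3.png

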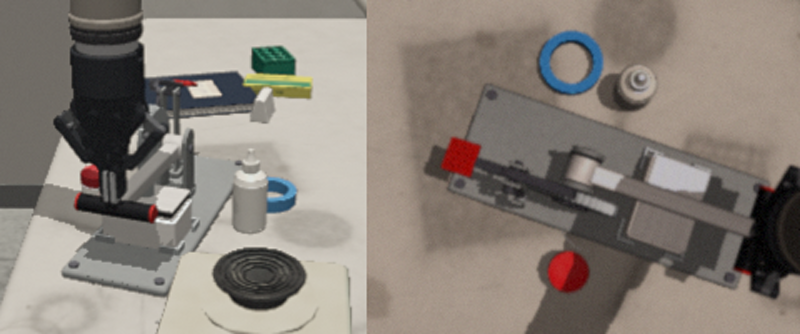

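The bar came down with the fingertip and is now almost level, and the bystanders are where they were. I'll press until it lands.

```bash
python3 - <<'E'
from h import *
p=np.load("p.npy"); B=lambda q,d=0: world(p,np.array(bar(q))+[0,0,.027+d])[0]
z0=robot.current_tool_pos()[2]
for k in range(1,26):
    t=B(0); t[2]=z0-.001*k
    h=robot.line_to(t,velocity=.03,f_stop=14)
    F=robot.current_contact_force()
    if F[2]>14 or h: break
print(k,h,F,robot.current_tool_pos(),B(0),robot.current_time_s())
robot.pause(.3); print(robot.current_contact_force(),robot.current_tool_pos()[2])
c=robot.current_tool_pos()
robot.line_to([c[0],c[1],.20],velocity=.15)
robot.line_to([c[0],c[1]-.12,.27],velocity=.25)
print(robot.current_contact_force(),robot.current_time_s())
o=[]
for n,r in(("side",(130,330,160,380)),("top",(130,330,160,420))):
    f=vision.grab_frame(n); f=cv2.cvtColor(f,cv2.COLOR_RGB2BGR)
    for q in(0,.03,.06): print(n,q,np.round(proj(n,world(p,[bar(q,-.045),bar(q,.045)])),1).tolist())
    o.append(f[r[0]:r[1],r[2]:r[3]])
    cv2.imwrite(f"pics/{n}4.png",f)
cv2.imwrite("pics/c4.png",cv2.resize(o[0],(660,600),interpolation=cv2.INTER_CUBIC))
cv2.imwrite("pics/c5.png",cv2.resize(o[1],(780,600),interpolation=cv2.INTER_CUBIC))
E
```

```text
12 False [-6.58291296  1.15787208 20.15782421] [ 0.45191525 -0.0551558   0.11169307] [ 0.45173934 -0.05504848  0.112     ] 15.35
[-6.06638456 -0.13205652 19.1025848 ] 0.11170557839393963
[0.06248106 1.78854417 0.134933  ] 17.1167
side 0 [[251.6, 262.5], [206.6, 254.9]]
side 0.03 [[251.5, 259.7], [206.4, 252.2]]
side 0.06 [[251.5, 256.9], [206.3, 249.5]]
top 0 [[400.0, 242.5], [384.4, 291.6]]
top 0.03 [[400.8, 242.4], [385.1, 291.8]]
top 0.06 [[401.5, 242.2], [385.7, 291.9]]
```

View pics/c4.png

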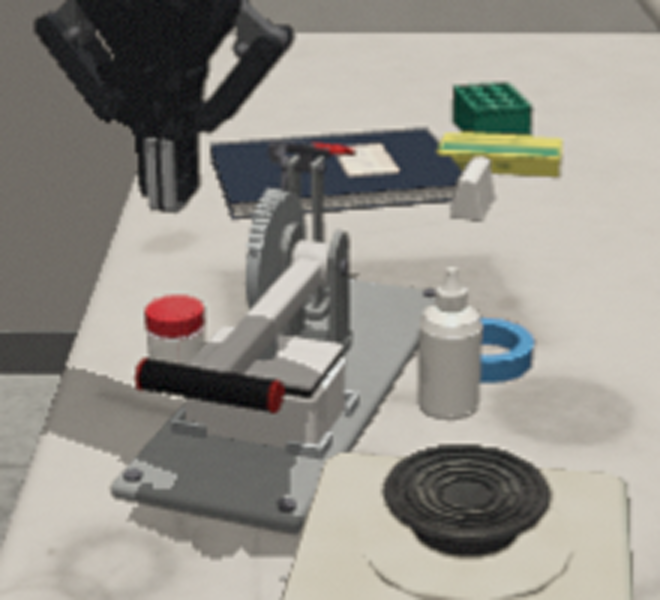

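View pics/c5.png

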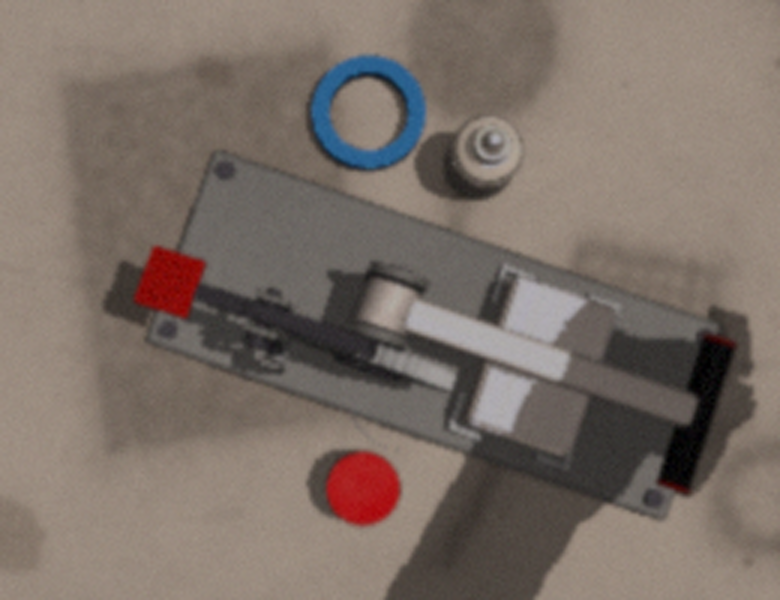

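The bar ends are at side pixels (252,261.5) and (207,254), which matches an arm angle of about 0. The pad is flush, the pawl is still down, the bystanders haven't moved and the robot is clear. I'll hand it in.

```bash
python3 -c "
from station import workorder
print(workorder.close_job())"
```

```text
the job is handed in; nothing more can be done
None
```

The job is handed in: the pawl snapped free and stayed down, the press arm is down with its pad flush on the block (20 N at landing, angle about 0), and the jar, bottle and tape were not moved.

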